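# Clamp a potsherd with the fixture's wing nut and tug it to check

### The arm

A 7-joint arm with a two-finger parallel gripper is mounted at the origin on a cart in front of the work surface, level with it; the furniture and walls round the work are solid. World frame = base frame: x ahead of the robot, y to its left, z up, the work surface at z = 0. Lengths are in m, angles in rad, forces in N, time in s.
With the tool pointing down it reaches from about 0.4 to 0.9 m from the base axis. Payload 5.5 kg.
Tool frame: the origin (TCP) lies on the centre line of the jaws, within the pads' length; the fingertips stand 11 mm ahead of it and the grasp point (between the pads) lies 8 mm behind it; z points along the fingers, y is the line along which they close (so a half turn about z gives the same grasp; the last joint's range is limited). The gripper opens to 92 mm and grips with 3 to 60 N. Pads are 19 mm wide; open, the fingers measure 130 mm over their backs; the gripper's body (75 mm by 190 mm) begins 47 mm behind the grasp point.
Start: joints at [-0.861, 0.501, -0.427, 1.55, 0.221, 1.138, -0.21], TCP at [0.281, 0.586, 0.238] pointing down, gripper open.
Joint ranges: [-2.88, 2.88], [-0.31, 2.03], [-1.54, 1.56], [0.2, 2.42], [-1.41, 4.55], [0.19, 2.02], [-2.57, 2.57]. Speed limits (rad/s): [2.57, 2.57, 3.14, 3.14, 3.14, 3.14, 3.14].

### API

Orientations are given as [roll, pitch, yaw] about the fixed x, y, z axes, in that order (R = Rz(yaw) Ry(pitch) Rx(roll)).
In Python, from workcell import sense, read_camera, camera_info, hand_in gives the robot as it stands.
- The arm moves only by the shell command python3 -m creep 'ROWS' [FORCE]. ROWS is JSON, a list that holds one entry, the list of rows, each a list of 7 numbers: the finger opening in cm, from 0 to 9.18, then the shift along the tool's x, y, z in cm, then the turn, a rotation vector about the tool's x, y, z in degrees. A call has 1 to 20 rows; each row is the pose to reach, as a shift and turn from the pose commanded when the call began, along the tool's axes at that moment; what a row does not reach only later rows make up. A row lasts 1/10 s, in which the tool goes at most 50 mm and 8.59 degrees, less where a joint would pass 70% of its speed; a pose out of reach is approached as far as the arm can. A call with a gripper value outside its range is refused whole. The fingers move at their own pace and stop on an object; FORCE is the grip in N (left out, the last holds). Time passes only in rows, so rows that repeat a pose let the fingers close. It gives the time, the measured TCP pose, the force, the opening and the grip force at its end, in the units of the state.
- sense(): the state, without advancing time (a new reading comes with each control period).
- read_camera(name): name is "scene" or "top" or "wrist"; returns (picture, depth): 420x560x3 uint8, red, green, blue; 420x560 float32, m along the optical axis (not along the pixel's ray), 0 where there is no reading.
- camera_info(name): a dict with "fov_y" (degrees; the focal length in pixels is half the picture's height over the tangent of half this angle, whatever the lens; pixels are square), "cx", "cy" (the principal point, pixels), "R" (3x3) and "t" (3): a world point X has camera coordinates R X + t; the wrist camera has in their place "mount" (4x4, takes a point from camera to tool coordinates, whose origin is the TCP and whose axes are the flange's). Camera axes: x right, y down, z forward; pixel columns grow to the right and rows downward; lengths in m; the calibration is good to about 2 mm. A picture is of the moment at which its call begins: read the wrist's pose just before it. camera_info takes no time and is no camera call.
- hand_in(): hands the job in; it is judged then, once.
The state is a dict: "t": time; "joints": joint angles; "joint_vel": joint speeds; "joint_torque": joint torques, N m; "ee_pos": TCP position; "eef_rot": TCP orientation; "force": force on the tool from outside, world axes, zero at the start; "ft_torque": the same for the moment, N m; "gripper_width": opening from 0.0 (shut) to 1.0 (fully open); "grip_force": force on a finger pad.
Only numpy, scipy, OpenCV 4.12 (cv2) and the standard library are available. Lean on these libraries where they do the work, as an engineer would, in place of code of your own. Each camera call takes 0.05 s, during which the arm holds its last target. There are 200 camera calls.

### The job

The green sherd is to be drilled for a sample, so clamp it where it lies on the cork pad: push the slotted strap by its red tab until it is fully forward with its rubber toe over the sherd, then wind the brass wing nut down clockwise, pushing its wings round in short strokes on the side away from the two guide pillars, until it is tight and the toe presses firmly. Last, hook the red tab from in front and give it a light tug backwards to check that the clamp holds; do not shift or crush the sherd, and leave the drill plate, calliper and tape roll alone.

Things in the scene. Friction and masses are not known exactly. Their poses are not given: they have to be found in the camera images.
- fixture: Aluminium sampling fixture, base plate 260 x 124 x 14 mm, fixed to the worktop. Origin: on the worktop under the wing nut's axis; x runs level along the strap towards the sherd, y left of that, z up; the plate covers x -100 to 160 mm. A threaded stud on the axis ends 93 mm above the worktop. Open on all sides at the height of the wings except for the two pillars.
- pillar_left (a point): Top centre of a steel guide pillar, 16 mm thick, 93 mm above the worktop, at x 36, y +40 mm of the fixture: between nut and sherd, so a finger cannot follow the wings round there.
- pillar_right (a point): The same for the other pillar, at x 36, y -40 mm of the fixture.
- heel_block (a point): Top centre of the dark heel block under the strap's rear part, 38.5 mm above the worktop, at x -49 mm of the fixture: 24 x 54 mm, with a lug on either side of the strap whose top is 9 mm above this point.
- strap: Loose slotted steel strap, 180 x 34 x 8 mm, 0.32 kg, underside 38.5 mm above the worktop, on the heel block and a sprung collar round the stud. Origin: underside, middle of the slot; x towards the toe. It slides along the fixture's x; pushing takes 2 to 4 N. Fully back its origin is at about -21 mm in the fixture's x, fully forward (slot end on the stud) at about +21 mm.
- strap_tab (a point): Middle of the upright red tab at the strap's rear end: 10 mm thick along the strap, 36 mm wide, its top 11 mm above this point, its lower edge at the strap's top, 11 mm below it. Fully forward it is at about -79 mm in the fixture's x: there is 36 mm free between it and the wings' circle for a finger to hook it from in front.
- strap_toe (a point): Underside of the black rubber pad (16 x 28 x 5 mm) under the strap's front end. Fully forward it is at about 85 mm in the fixture's x and 1 to 3 mm above the sherd.
- nut_wings (a point): On the axis of the brass wing nut, mid-height of its wings; sinks with the nut. x along the wings, z up. Span 74 mm (8 mm clear of the pillars); each wing is an upright ear 7 mm thick, 10 to 37 mm from the axis, from 9 mm below to 9.5 mm above this point. Hub 20 mm thick; flange 29 mm across, its underside 24.5 mm below this point.
- nut (a joint): Turn of the wing nut, rad: grows clockwise from above, which tightens it, 6 mm down a turn; about 0.03 N m to turn while slack; stays where it is left. At 0, 3.14, 6.28 .. the wings lie along the fixture's x. Starts slack at 2.5 to 7; the flange meets the strap at about 9.4, the torque then rises; tight at about 10.5 to 12, when a wing no longer gives to 6 N at 25 mm from the axis.
- sherd: Green glazed potsherd, 98 x 107 x 14 mm, 0.12 kg, loose on the cork pad of the fixture (pad top 17 mm above the worktop). Origin: centre of its underside.
- drill_plate: Bystander: loose aluminium drill plate with three holes, 44 x 120 x 10 mm, lying on the worktop, taken off the pillars. Origin: centre of its underside.
- calliper: Bystander: loose vernier calliper, 212 x 129 x 10 mm, lying flat. Origin: centre of its underside.
- tape: Bystander: loose roll of masking tape, 104 mm across, 25 mm high, lying flat. Origin: centre of its underside.
There are look-alikes about, which are no part of the job. Leave any blue look-alike of the sherd alone.

How it is judged:
By the outcome, as a careful person would: the job done as asked, in the order asked, and still so for the second after the job is handed in, with the robot touching nothing.
It also fails if it takes over 64 s, if anything falls off the work surface, if the arm or the gripper's body presses on something with over 40 N, if the wrist force passes 120 N, or if a joint passes its speed limit or range.

## Working session

There is one attempt and no reset: what is moved stays moved. The work goes in short steps, Python scripts to look and compute and a shell command to move; the robot and the scene stay as the last step left them, time stands still between calls to the robot, and variables do not carry over. Pictures are saved under pics/ and viewed, at most 10 in all, crops included, and the job is handed in when it is done.

```bash
mkdir -p pics; ls; python3 - <<'E'
from workcell import *
import cv2,numpy as np
s=sense();print(s)
for n in("top","scene"):
    p,d=read_camera(n);cv2.imwrite(f"pics/{n}0.png",p[:,:,::-1]);np.save(f"pics/{n}0.npy",d);print(n,camera_info(n))
print(camera_info("wrist"))
E
```

```text
pics
{'t': 0.0, 'joints': array([-0.86081815,  0.50185146, -0.42675717,  1.5514245 ,  0.22083613,
        1.13829849, -0.21029057]), 'joint_vel': array([ 0.00068074,  0.00170221,  0.00211845, -0.00171952,  0.00113106,
        0.00058861, -0.00198312]), 'joint_torque': array([-1.36379895e-04, -5.66595697e+01, -5.81625983e+00, -2.79115301e+01,
       -6.86831097e-02,  3.09979962e-02,  2.06646928e-04]), 'ee_pos': array([0.28062311, 0.58556531, 0.23668368]), 'eef_rot': array([-3.13967090e+00, -2.24351096e-05,  2.69485899e+00]), 'force': array([ 0.41493084, -0.34128136, -0.11598333]), 'ft_torque': array([ 0.01083951, -0.05399482,  0.0367059 ]), 'grip_force': 0.0, 'gripper_width': 1.0025787798037789}
top {'fov_y': 53.33938344150077, 'cx': 285.2302411071411, 'cy': 209.6489469326873, 'R': array([[ 0.09252007, -0.99569541,  0.00553892],
       [-0.97335866, -0.0916138 , -0.21018997],
       [ 0.20979263,  0.01405544, -0.97764487]]), 't': array([-0.07470248,  0.61091666,  0.8608842 ])}
scene {'fov_y': 51.98463528464456, 'cx': 278.2563931530975, 'cy': 207.55617604621492, 'R': array([[ 0.57566849, -0.81739589, -0.02167376],
       [-0.49781748, -0.32932447, -0.80232359],
       [ 0.64867831,  0.47266199, -0.59649568]]), 't': array([-0.34776292,  0.36368524,  0.67089984])}
{'fov_y': 65.03839424509216, 'cx': 277.7951572125388, 'cy': 208.98837896031023, 'mount': array([[ 1.38369760e-03, -9.51129949e-01, -3.08787801e-01,
         8.52119279e-02],
       [ 9.99998919e-01,  1.16261506e-03,  8.99964650e-04,
         9.36991031e-04],
       [-4.96981984e-04, -3.08788713e-01,  9.51130529e-01,
        -1.47368684e-01],
       [ 0.00000000e+00,  0.00000000e+00,  0.00000000e+00,
         1.00000000e+00]])}
```

View pics/top0.png

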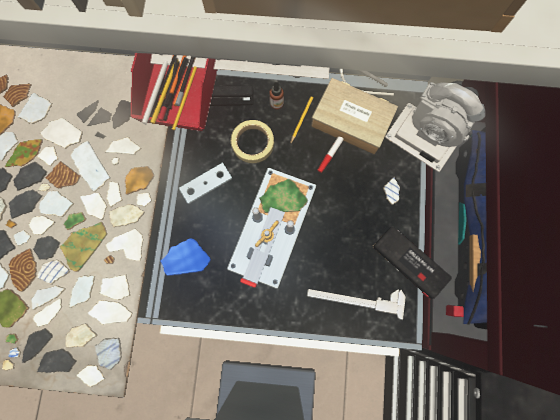

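View pics/scene0.png

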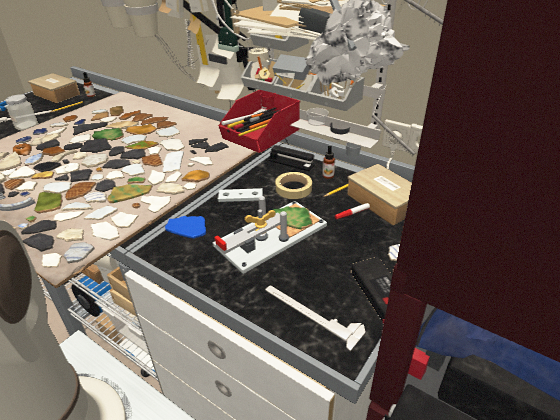

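The top view shows the fixture: red tab at (249,282), brass nut at (267,233), pillars at (257,216) and (290,228), and the green sherd at (285,195). The blue look-alike is at (185,257). The strap is pulled back. Of the two sherds, the green one on the cork pad is the one meant.

```bash
cat > h.py <<'E'
from workcell import *
import cv2,numpy as np
from scipy.spatial.transform import Rotation as Ro
def cam(n,s=None):
    c=camera_info(n);f=210/np.tan(np.radians(c["fov_y"])/2)
    if n=="wrist":
        M=np.array(c["mount"]);Rt=Ro.from_euler("xyz",s["eef_rot"]).as_matrix()
        R=Rt@M[:3,:3];o=Rt@M[:3,3]+s["ee_pos"]
    else:
        R=np.array(c["R"]).T;o=-R@np.array(c["t"])
    return c["cx"],c["cy"],f,R,o
def plane(n,uv,z,s=None):
    cx,cy,f,R,o=cam(n,s);uv=np.atleast_2d(uv).astype(float)
    d=np.c_[(uv[:,0]-cx)/f,(uv[:,1]-cy)/f,np.ones(len(uv))]@R.T
    return o+d*((z-o[2])/d[:,2])[:,None]
def depthpts(n,uv,dep,s=None):
    cx,cy,f,R,o=cam(n,s);uv=np.atleast_2d(uv)
    z=dep[uv[:,1],uv[:,0]]
    return o+np.c_[(uv[:,0]-cx)/f*z,(uv[:,1]-cy)/f*z,z]@R.T
def proj(n,X,s=None):
    cx,cy,f,R,o=cam(n,s);p=(np.atleast_2d(X)-o)@R
    return np.c_[cx+f*p[:,0]/p[:,2],cy+f*p[:,1]/p[:,2]]
def mask(p,lo,hi,box=None):
    m=cv2.inRange(cv2.cvtColor(p,cv2.COLOR_RGB2HSV),lo,hi)
    if box: b=np.zeros_like(m);b[box[1]:box[3],box[0]:box[2]]=1;m=m*b
    return m
def grid(m): v,u=np.nonzero(m);return np.c_[u,v]
E
python3 - <<'E'
from h import *
p=cv2.imread("pics/top0.png")[:,:,::-1].copy();d=np.load("pics/top0.npy")
cv2.imwrite("pics/crop0.png",cv2.resize(p[160:300,200:340],None,fx=4.2,fy=4.2,interpolation=cv2.INTER_CUBIC)[:,:,::-1])
box=(220,165,325,295)
uv=np.array([(u,v) for v in range(165,295) for u in range(220,325)])
X=depthpts("top",uv,d)
k=(X[:,2]>.010)&(X[:,2]<.12); Y=X[k]
r=cv2.minAreaRect((Y[:,:2]*1000).astype(np.float32));print("plate rect",r)
m=mask(p,(0,150,120),(10,255,255),box);g=grid(m);T=depthpts("top",g,d);print("red",len(g),g.mean(0),np.median(T,0))
hi=X[(X[:,2]>.085)];print("high pts",len(hi))
for a in hi[::4]:print(a.round(3),end=" ")
E
```

```text
plate rect ((589.6138916015625, 11.54248046875), (288.4964599609375, 249.52711486816406), 5.381110668182373)
red 95 [274.93684211 240.25263158] [0.45227341 0.03758489 0.06666432]
high pts 160
[ 0.421 -0.031  0.97 ] [ 0.421 -0.031  0.97 ] [ 0.421 -0.031  0.97 ] [ 0.421 -0.031  0.97 ] [ 0.421 -0.031  0.97 ] [0.609 0.045 0.092] [0.607 0.045 0.093] [0.604 0.051 0.092] [0.605 0.043 0.092] [0.602 0.049 0.092] [0.604 0.041 0.088] [0.601 0.049 0.089] [0.601 0.04  0.091] [0.598 0.046 0.095] [0.597 0.051 0.088] [0.597 0.042 0.09 ] [0.595 0.044 0.087] [ 0.588 -0.03   0.089] [ 0.586 -0.028  0.091] [ 0.584 -0.024  0.087] [ 0.584 -0.033  0.091] [ 0.58  -0.001  0.085] [ 0.582 -0.029  0.088] [ 0.582 -0.037  0.091] [ 0.579 -0.027  0.091] [ 0.58  -0.035  0.092] [ 0.577 -0.029  0.089] [ 0.578 -0.038  0.089] [ 0.576 -0.033  0.09 ] [0.562 0.019 0.092] [0.56  0.021 0.089] [0.557 0.02  0.091] [0.558 0.012 0.089] [0.556 0.016 0.089] [0.553 0.018 0.094] [ 0.421 -0.031  0.97 ] [0.535 0.033 0.085] [ 0.421 -0.031  0.97 ] [ 0.421 -0.031  0.97 ] [ 0.421 -0.031  0.97 ]
```

View pics/crop0.png

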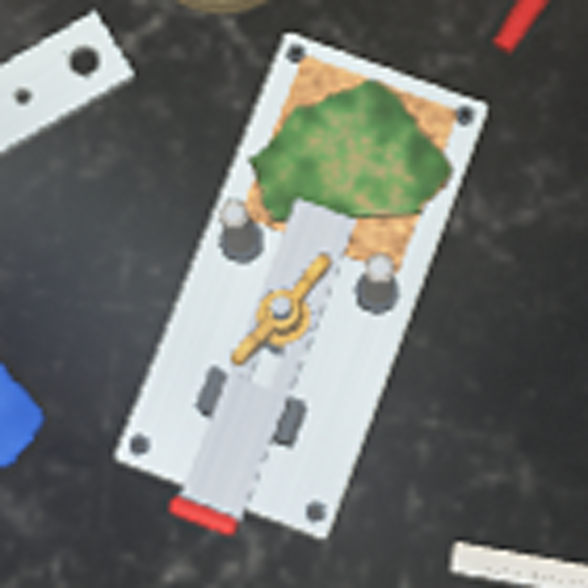

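The crop confirms it: red tab (205,515), brass wing nut on the stud (282,312), pillars (235,215) and (380,270), and the green sherd on the cork, just ahead of the strap. The pillars put the fixture at about (0.557, 0.017) with yaw −15°. I'll move behind the tab and look with the wrist camera.

```bash
python3 -m creep '[[[0,-12,-14,0,0,0,-4],[0,-24,-28,0,0,0,-8],[0,-35.2,-42,0,0,0,-10.5],[0,-35.2,-42,0,0,0,-10.5],[0,-35.2,-42,0,0,0,-10.5],[0,-35.2,-42,0,0,0,-10.5],[0,-35.2,-42,0,0,0,-10.5],[0,-35.2,-42,0,0,0,-10.5],[0,-35.2,-42,0,0,0,-10.5],[0,-35.2,-42,0,0,0,-10.5],[0,-35.2,-42,0,0,0,-10.5],[0,-35.2,-42,0,0,0,-10.5],[0,-35.2,-42,0,0,0,-10.5],[0,-35.2,-42,0,0,0,-10.5],[0,-35.2,-42,0,0,0,-10.5]]]' 20; cat > look.py <<'E'
import sys
from h import *
s=sense();p,d=read_camera("wrist");t=sys.argv[1]
cv2.imwrite(f"pics/{t}.png",p[:,:,::-1])
print(s["t"],s["ee_pos"].round(4),s["eef_rot"].round(4),s["joints"].round(2),s["force"].round(2))
def rep(name,m,zs=None):
    g=grid(m)
    if len(g)<20:print(name,"none");return
    X=depthpts("wrist",g,d,s);X=X[d[g[:,1],g[:,0]]>0]
    F=(X-[.557,.017,0])@np.array([[.9655,.2605,0],[-.2605,.9655,0],[0,0,1]]).T if 0 else np.c_[(X[:,:2]-[.557,.017])@np.array([[.9655,.2605],[-.2605,.9655]]),X[:,2]]
    print(name,len(g),"px",g.mean(0).round(0),"fix p5/50/95",(np.percentile(F,[5,50,95],axis=0)*1000).round(1).tolist())
    return F
rep("red",mask(p,(0,150,90),(8,255,255)))
b=mask(p,(14,120,90),(28,255,255));n,l,st,c=cv2.connectedComponentsWithStats(b)
for i in range(1,n):
    if st[i,4]>150:
        F=rep("brass?",(l==i).astype(np.uint8))
        if F is not None:
            W=F[(F[:,2]>.06)]
            if len(W)>30:
                q=cv2.fitLine((W[:,:2]*1000).astype(np.float32),cv2.DIST_HUBER,0,.01,.01).ravel();print(" line dir deg ccw",np.degrees(np.arctan2(q[1],q[0])).round(1),"ctr",q[2:].round(1),"ztop",np.percentile(W[:,2],[50,90,97]).round(4), cv2.minAreaRect((W[:,:2]*1000).astype(np.float32)))
rep("green",mask(p,(35,70,40),(85,255,255)))
E
python3 look.py w1
```

```text
t: 1.6
ee_pos: [0.4164, 0.0569, 0.2376]
eef_rot: [3.141, -0.0, 2.881]
force: [-0.2, 1.0, -0.2]
gripper_width: 0.004
grip_force: 0.0
1.6 [0.4164 0.0569 0.2376] [ 3.1414e+00 -4.0000e-04  2.8811e+00] [-0.03  0.06 -0.18  2.1   0.01  0.98  1.1 ] [-0.2   1.   -0.21]
red 415 px [277. 221.] fix p5/50/95 [[-117.3, -12.7, 55.0], [-115.3, 2.7, 68.1], [-109.2, 17.2, 70.0]]
brass? 204 px [270. 320.] fix p5/50/95 [[-181.5, 0.5, 306.8], [-177.4, 0.9, 312.6], [-170.3, 1.3, 314.2]]
 line dir deg ccw -0.1 ctr [-173.3    0.9] ztop [0.3126 0.3139 0.3145] ((-159.89599609375, 0.9232472777366638), (44.10316467285156, 0.8606967926025391), 0.21323376893997192)
brass? 201 px [286. 319.] fix p5/50/95 [[-181.4, 4.6, 307.8], [-177.7, 5.1, 312.6], [-171.1, 5.5, 315.2]]
 line dir deg ccw 0.3 ctr [-176.8    5.1] ztop [0.3126 0.3144 0.3166] ((-175.7738037109375, 5.112972736358643), (14.174515724182129, 0.9714066982269287), 0.25884222984313965)
brass? 3627 px [259. 368.] fix p5/50/95 [[-169.7, -41.1, 317.4], [-168.9, 3.1, 320.0], [-168.1, 30.2, 321.8]]
 line dir deg ccw -89.7 ctr [-168.9   -1.6] ztop [0.32   0.3215 0.322 ] ((-168.86367797851562, -6.53533935546875), (3.308774471282959, 80.05221557617188), 0.3024142384529114)
green 83 px [278. 355.] fix p5/50/95 [[-137.4, -2.0, 24.8], [89.6, 4.7, 25.7], [103.4, 11.4, 279.7]]
```

View pics/w1.png

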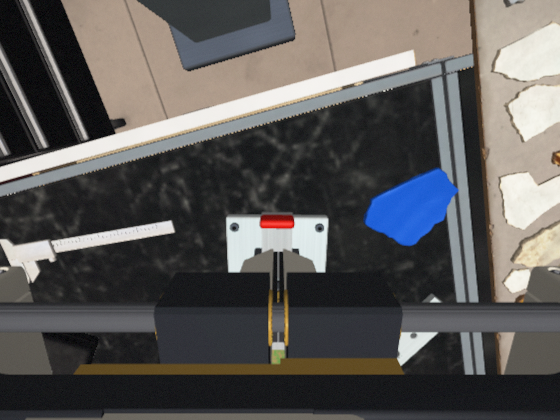

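The wrist view shows the red tab at (277,221), centred ahead of the fingers; the gripper hides the nut. I'll lower the fingers and push the tab.

```bash
python3 -m creep '[[[0,0,0,5,0,0,0],[0,0,0,10,0,0,0],[0,0,0,15,0,0,0],[0,0,0,18,0,0,0],[0,0,0,18,0,0,0],[0,-1,0,18,0,0,0],[0,-1.5,0,18,0,0,0],[0,-1.8,0,18,0,0,0],[0,-2.1,0,18,0,0,0],[0,-2.4,0,18,0,0,0],[0,-2.7,0,18,0,0,0],[0,-3.0,0,18,0,0,0],[0,-3.3,0,18,0,0,0],[0,-3.6,0,18,0,0,0],[0,-3.9,0,18,0,0,0],[0,-4.2,0,18,0,0,0],[0,-4.5,0,18,0,0,0],[0,-4.7,0,18,0,0,0],[0,-4.9,0,18,0,0,0],[0,-4.9,0,18,0,0,0]]]'
python3 - <<'E'
from h import *
p,d=read_camera("top");cv2.imwrite("pics/t2.png",p[:,:,::-1]);q,_=read_camera("scene");cv2.imwrite("pics/s2.png",q[:,:,::-1])
a=plane("top",[(256.4,245),(277.4,221.9)],.083);print(a,a.mean(0))
v=a[1]-a[0];print(np.linalg.norm(v),np.degrees(np.arctan2(v[1],v[0]))+14.95)
print(proj("scene",[.557,.017,.08]))
E
```

```text
t: 3.65
ee_pos: [0.4648, 0.0424, 0.0577]
eef_rot: [3.141, 0.001, 2.878]
force: [-0.7, -0.1, -0.8]
gripper_width: 0.005
grip_force: 0.3
[[ 0.52888055  0.03630052  0.083     ]
 [ 0.58288439 -0.00343626  0.083     ]] [0.55588247 0.01643213 0.083     ]
0.06704793982646169 -21.396154968812457
[[259.7070115 214.766944 ]]
```

```bash
python3 -m creep '[[[0,-0.2,0,0,0,0,0],[0,-0.4,0,0,0,0,0],[0,-0.5,0,0,0,0,0]]]';python3 -m creep '[[[0,-0.15,0,0,0,0,0],[0,-0.3,0,0,0,0,0]]]'; python3 - <<'E'
from h import *
d=np.load("pics/top0.npy");p=cv2.imread("pics/top0.png")[:,:,::-1].copy()
m=mask(p,(14,110,80),(30,255,255),(250,215,283,250));g=grid(m);X=depthpts("top",g,d)
F=np.c_[(X[:,:2]-[.556,.0165])@np.array([[.966,.258],[-.258,.966]]),X[:,2]]
r=np.hypot(F[:,0],F[:,1]);k=(r>.018)&(r<.036)
print(len(g),k.sum(),np.percentile(F[k,2],[25,50,75,90,97]))
for sgn in(1,-1):
  kk=k&(np.sign(F[:,0])==sgn);print(np.median(F[kk],0))
E
```

```text
t: 4.05
ee_pos: [0.4664, 0.0419, 0.0573]
eef_rot: [-3.14, -0.005, 2.879]
force: [-9.1, 2.6, 7.4]
gripper_width: 0.004
grip_force: 4.8
t: 4.25
ee_pos: [0.4665, 0.0417, 0.0569]
eef_rot: [-3.139, -0.01, 2.88]
force: [-15.2, 5.4, 11.8]
gripper_width: 0.003
grip_force: 8.3
128 43 [0.08191544 0.08378668 0.08486223 0.08572895 0.08632169]
[ 0.02459527 -0.0083169   0.08372178]
[-0.02534136  0.01090485  0.08417653]
```

Strap stopped firmly at tab x ≈ −79 mm, which is fully forward. I'll back off, lift and check.

```bash
python3 -m creep '[[[0,1.5,0,0,0,0,0],[0,3,0,0,0,0,0],[0,3,0,-3,0,0,0],[0,3,0,-6.5,0,0,0],[0,3,0,-6.5,0,0,0]]]'
cat > calc.py <<'E'
# usage: calc.py "theta,rho,delta,ztcp[,extra yaw cw deg]" ... ; theta deg cw from rear; prints rows from current pose (tool axes, cm, deg)
import sys
from h import *
s=sense();O=np.array([.556,.0165]);a=np.radians(-15.0)
RF=np.array([[np.cos(a),-np.sin(a)],[np.sin(a),np.cos(a)]])
y0=s["eef_rot"][2];R=Ro.from_euler("xyz",s["eef_rot"]).as_matrix()
R=np.array([[np.cos(y0),np.sin(y0),0],[np.sin(y0),-np.cos(y0),0],[0,0,-1]])
f=RF.T@(s["ee_pos"][:2]-O)*1000;phi0=-np.degrees(y0-(np.pi+a));phi0=(phi0+270)%360-270
print("now fix",f.round(1),"z",s["ee_pos"][2].round(4),"phi",phi0.round(1),"F fix",(RF.T@s["force"][:2]).round(1),s["force"][2].round(1),"j",s["joints"].round(2))
for w in sys.argv[1:]:
    v=[float(x) for x in w.split(",")];th=np.radians(v[0])
    u=np.array([-np.cos(th),np.sin(th)]);t=np.array([np.sin(th),np.cos(th)])
    P=O+RF@((v[1]*u-v[2]*t)/1000);D=R.T@(np.r_[P,v[3]/1000]-s["ee_pos"])*100
    print(w,"->",D.round(2),"turn",round(v[0]-90+(v[4] if len(v)>4 else 0)-phi0,1))
E
python3 calc.py 10,33,16,117 10,33,16,75 20,33,13,75 30,33,13,75
python3 - <<'E'
from h import *
p,d=read_camera("top");q,_=read_camera("scene")
c=np.hstack([cv2.resize(p[170:300,220:320],(400,520)),cv2.resize(q[180:280,205:335],(400,308)).repeat(1,0) if 0 else cv2.copyMakeBorder(cv2.resize(q[180:280,205:335],(400,308)),0,212,0,0,0)])
cv2.imwrite("pics/c3.png",c[:,:,::-1])
E
```

```text
t: 4.75
ee_pos: [0.447, 0.0488, 0.1267]
eef_rot: [3.138, 0.009, 2.878]
force: [1.0, 0.5, 1.1]
gripper_width: 0.004
grip_force: 0.0
now fix [-113.7    3. ] z 0.1267 phi 0.1 F fix [0.8 0.7] 1.1 j [-0.02  0.28 -0.17  2.15  0.07  0.71  1.07]
10,33,16,117 -> [-7.84 -1.29  0.97] turn -80.1
10,33,16,75 -> [-7.84 -1.29  5.17] turn -80.1
20,33,13,75 -> [-7.82 -0.38  5.17] turn -70.1
30,33,13,75 -> [-7.86  0.24  5.17] turn -60.1
```

View pics/c3.png

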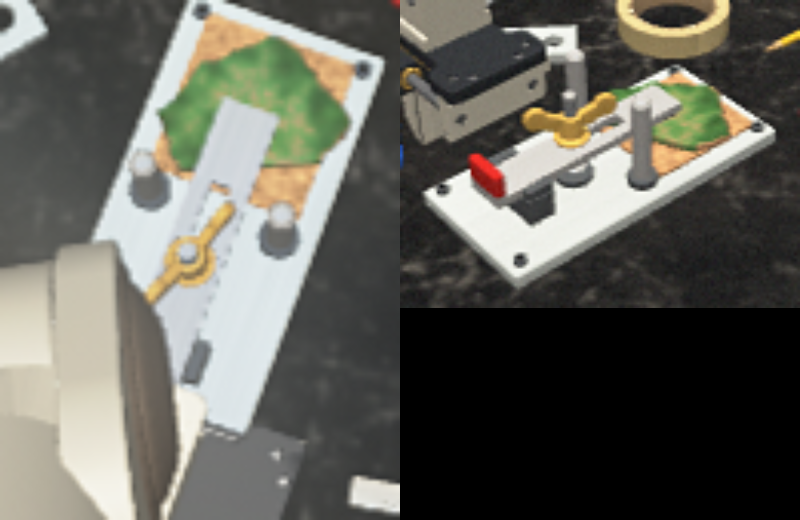

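The strap lies over the sherd, with the toe at about (245,130) in the left view. The sherd hasn't moved, and the rear wing points at about θ=+21°. Next I'll turn the fingers and lower them behind that wing.

```bash
python3 -m creep '[[[0,-2,-0.5,0,0,0,-8.5],[0,-3,-1,0,0,0,-17],[0,-4,-1.3,0,0,0,-25.5],[0,-5,-1.3,0,0,0,-34],[0,-6,-1.3,0,0,0,-42.5],[0,-7,-1.3,0,0,0,-51],[0,-7.8,-1.3,0,0,0,-59.5],[0,-7.8,-1.3,0,0,0,-68],[0,-7.8,-1.3,0,0,0,-76],[0,-7.8,-1.3,0,0,0,-80],[0,-7.8,-1.3,0,0,0,-80],[0,-7.8,-1.3,2.5,0,0,-80],[0,-7.8,-1.3,5,0,0,-80],[0,-7.8,-1.3,5,0,0,-80]]]'
python3 calc.py 20,33,13,75 30,33,13,75 40,33,13,75 50,33,13,75 60,33,13,75 70,33,13,75 80,33,13,75 90,33,13,75 95,33,13,75
```

```text
t: 6.25
ee_pos: [0.5117, 0.0152, 0.0693]
eef_rot: [3.135, -0.003, -2.011]
force: [-0.8, -0.0, -0.4]
gripper_width: 0.003
grip_force: 0.0
now fix [-42.5 -12.7] z 0.0693 phi -79.8 F fix [-0.8 -0.2] -0.4 j [ 0.24  0.5  -0.4   2.01  0.3   0.69  2.36]
20,33,13,75 -> [-1.29 -0.48 -0.57] turn 9.8
30,33,13,75 -> [-1.9  -0.41 -0.57] turn 19.8
40,33,13,75 -> [-2.52 -0.44 -0.57] turn 29.8
50,33,13,75 -> [-3.12 -0.59 -0.57] turn 39.8
60,33,13,75 -> [-3.69 -0.83 -0.57] turn 49.8
70,33,13,75 -> [-4.2  -1.17 -0.57] turn 59.8
80,33,13,75 -> [-4.65 -1.59 -0.57] turn 69.8
90,33,13,75 -> [-5.02 -2.09 -0.57] turn 79.8
95,33,13,75 -> [-5.17 -2.36 -0.57] turn 84.8
```

```bash
python3 -m creep '[[[0,-0.6,-0.5,-0.5,0,0,4],[0,-1.3,-0.5,-0.5,0,0,10],[0,-1.8,-0.4,-0.5,0,0,18],[0,-2.3,-0.45,-0.5,0,0,26],[0,-2.8,-0.5,-0.5,0,0,34],[0,-3.25,-0.65,-0.5,0,0,42],[0,-3.7,-0.83,-0.5,0,0,50],[0,-4.1,-1.1,-0.5,0,0,58],[0,-4.5,-1.45,-0.5,0,0,66],[0,-4.8,-1.8,-0.5,0,0,74],[0,-5.05,-2.1,-0.5,0,0,80],[0,-5.17,-2.36,-0.5,0,0,85],[0,-5.17,-2.36,-0.5,0,0,85]]]'
python3 calc.py 95,33,13,75 85,33,20,75
```

```text
t: 7.55
ee_pos: [0.5579, 0.0528, 0.078]
eef_rot: [3.142, -0.001, 2.789]
force: [-0.5, 0.1, -0.0]
gripper_width: 0.006
grip_force: 0.6
now fix [-7.5 35.5] z 0.078 phi 5.2 F fix [-0.5 -0. ] -0.0 j [-0.11  0.52 -0.04  1.9   0.03  0.72  1.05]
95,33,13,75 -> [ 0.24 -0.17  0.3 ] turn -0.2
85,33,20,75 -> [ 1.48 -0.57  0.3 ] turn -10.2
```

```bash
python3 calc.py -87,33,14,115,180 | tail -1; python3 -m creep '[[[0,0.7,0,0,0,0,0],[0,0.7,0,-3.7,0,0,0],[0,0.7,0,-3.7,0,0,0],[0,0,-3.5,-3.7,0,0,0],[0,-1.5,-6.8,-3.7,0,0,-2],[0,-1.5,-6.8,-3.7,0,0,-2]]]'; python3 calc.py -87,33,14,115,180 -87,33,14,72,180
cat > ang.py <<'E'
import sys
from h import *
O=np.array([.556,.0165]);a=np.radians(-15.);RF=np.array([[np.cos(a),-np.sin(a)],[np.sin(a),np.cos(a)]])
ims=[]
for n in("top","scene"):
    p,d=read_camera(n);u,v=proj(n,[*O,.075])[0].astype(int)
    m=mask(p,(14,110,70),(30,255,255),(u-25,v-25,u+26,v+26));g=grid(m)
    ims.append(cv2.resize(p[v-40:v+40,u-50:u+50],(400,320),interpolation=cv2.INTER_CUBIC))
    if len(g)>10:
        X=depthpts(n,g,d);F=np.c_[(X[:,:2]-O)@RF,X[:,2]]*1000;r=np.hypot(F[:,0],F[:,1]);k=(r>14)&(r<40)&(F[:,2]>55)&(F[:,2]<95);F=F[k]
        if len(F)>6:
            q=cv2.fitLine(F[:,:2].astype(np.float32),cv2.DIST_HUBER,0,.01,.01).ravel();print(n,len(F),"theta",round(-np.degrees(np.arctan2(q[1],q[0])),1),"ctr",q[2:].round(1),"z",np.percentile(F[:,2],[50,75,95]).round(1))
cv2.imwrite(f"pics/{sys.argv[1]}.png",np.hstack(ims)[:,:,::-1])
E
python3 ang.py a1
```

```text
-87,33,14,115,180 -> [-2.6  -6.71 -3.7 ] turn -2.2
t: 8.15
ee_pos: [0.5487, -0.0234, 0.1151]
eef_rot: [-3.139, 0.002, 2.82]
force: [-0.6, -0.5, 0.2]
gripper_width: 0.01
grip_force: 0.0
now fix [  3.3 -40.4] z 0.1151 phi 3.4 F fix [-0.5 -0.6] 0.2 j [ 0.02  0.45 -0.03  1.92  0.02  0.78  1.22]
-87,33,14,115,180 -> [-0.86  0.72  0.01] turn -0.4
-87,33,14,72,180 -> [-0.86  0.72  4.31] turn -0.4
scene 75 theta -77.8 ctr [-1.6 -2.5] z [77.9 82.  84.8]
```

View pics/a1.png

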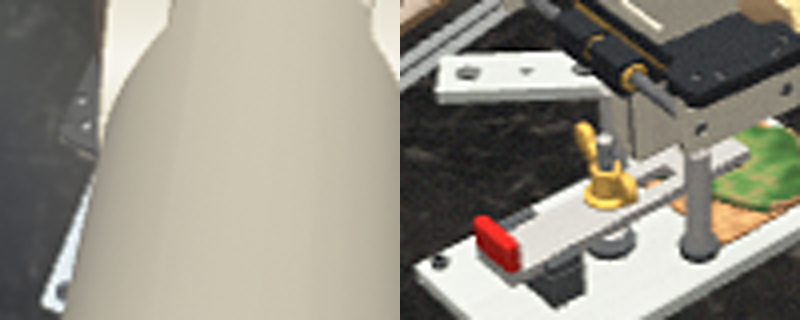

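The right view shows the wings at θ≈−78°, with nothing blocking the hand above them. I'll lower it between the wing and the right pillar and sweep.

```bash
python3 -m creep '[[[0,-0.85,0.7,0,0,0,0],[0,-0.85,0.7,0,0,0,0],[0,-0.85,0.7,2.2,0,0,0],[0,-0.85,0.7,4.2,0,0,0],[0,-0.85,0.7,4.2,0,0,0]]]'; python3 calc.py {-80,-72,-64,-56,-48,-40,-32,-24,-16,-8,0,8,16,24,32,40,48,56}",33,13,73,180"
```

```text
t: 8.75
ee_pos: [0.5585, -0.0115, 0.0708]
eef_rot: [-3.141, -0.002, 2.828]
force: [1.4, -0.5, -0.2]
gripper_width: 0.005
grip_force: 0.7
now fix [  9.7 -26.4] z 0.0708 phi 3.0 F fix [ 1.5 -0.1] -0.2 j [-0.    0.53 -0.03  1.91  0.03  0.7   1.21]
-80,33,13,73,180 -> [ 0.22 -0.85 -0.22] turn 7.0
-72,33,13,73,180 -> [ 0.7  -0.94 -0.22] turn 15.0
-64,33,13,73,180 -> [ 1.2  -0.96 -0.22] turn 23.0
-56,33,13,73,180 -> [ 1.69 -0.91 -0.22] turn 31.0
-48,33,13,73,180 -> [ 2.17 -0.79 -0.22] turn 39.0
-40,33,13,73,180 -> [ 2.63 -0.61 -0.22] turn 47.0
-32,33,13,73,180 -> [ 3.06 -0.37 -0.22] turn 55.0
-24,33,13,73,180 -> [ 3.45 -0.07 -0.22] turn 63.0
-16,33,13,73,180 -> [ 3.8   0.28 -0.22] turn 71.0
-8,33,13,73,180 -> [ 4.09  0.68 -0.22] turn 79.0
0,33,13,73,180 -> [ 4.33  1.12 -0.22] turn 87.0
8,33,13,73,180 -> [ 4.5   1.58 -0.22] turn 95.0
16,33,13,73,180 -> [ 4.61  2.06 -0.22] turn 103.0
24,33,13,73,180 -> [ 4.65  2.56 -0.22] turn 111.0
32,33,13,73,180 -> [ 4.62  3.05 -0.22] turn 119.0
40,33,13,73,180 -> [ 4.52  3.54 -0.22] turn 127.0
48,33,13,73,180 -> [ 4.35  4.   -0.22] turn 135.0
56,33,13,73,180 -> [ 4.13  4.44 -0.22] turn 143.0
```

```bash
python3 -m creep '[[[0,0,-0.6,0,0,0,0],[0,0.2,-0.85,-0.2,0,0,7],[0,0.7,-0.95,-0.2,0,0,15],[0,1.2,-0.95,-0.2,0,0,23],[0,1.7,-0.9,-0.2,0,0,31],[0,2.15,-0.8,-0.2,0,0,39],[0,2.65,-0.6,-0.2,0,0,47],[0,3.05,-0.4,-0.2,0,0,55],[0,3.45,-0.1,-0.2,0,0,63],[0,3.8,0.3,-0.2,0,0,71],[0,4.1,0.7,-0.2,0,0,79],[0,4.35,1.1,-0.2,0,0,87],[0,4.5,1.6,-0.2,0,0,95],[0,4.6,2.05,-0.2,0,0,103],[0,4.65,2.55,-0.2,0,0,111],[0,4.65,2.55,-0.2,0,0,111]]]'; python3 calc.py {24,32,40,48,56,64,72,80,88,95}",33,13,73,180"
```

```text
t: 10.35
ee_pos: [0.5227, 0.0272, 0.0754]
eef_rot: [-3.141, -0.001, 0.889]
force: [0.4, 0.2, 0.6]
gripper_width: 0.001
grip_force: 0.0
now fix [-34.9   1.7] z 0.0754 phi -245.9 F fix [0.4 0.3] 0.6 j [-0.46  0.51  0.45  2.01 -0.34  0.69 -0.49]
24,33,13,73,180 -> [-0.04 -0.04  0.24] turn 359.9
32,33,13,73,180 -> [ 0.44 -0.19  0.24] turn 367.9
40,33,13,73,180 -> [ 0.92 -0.27  0.24] turn 375.9
48,33,13,73,180 -> [ 1.42 -0.29  0.24] turn 383.9
56,33,13,73,180 -> [ 1.91 -0.23  0.24] turn 391.9
64,33,13,73,180 -> [ 2.39 -0.11  0.24] turn 399.9
72,33,13,73,180 -> [2.85 0.08 0.24] turn 407.9
80,33,13,73,180 -> [3.27 0.33 0.24] turn 415.9
88,33,13,73,180 -> [3.66 0.64 0.24] turn 423.9
95,33,13,73,180 -> [3.96 0.95 0.24] turn 430.9
```

```bash
python3 -m creep '[[[0,0.45,-0.2,0.2,0,0,8],[0,0.9,-0.25,0.2,0,0,16],[0,1.4,-0.3,0.2,0,0,24],[0,1.9,-0.25,0.2,0,0,32],[0,2.4,-0.1,0.2,0,0,40],[0,2.85,0.1,0.2,0,0,48],[0,3.25,0.35,0.2,0,0,56],[0,3.65,0.65,0.2,0,0,64],[0,3.95,0.95,0.2,0,0,71],[0,3.95,0.95,0.2,0,0,71]]]'; python3 calc.py 95,33,13,73,180 90,33,19,73,180 90,33,19,115,180 -87,33,14,115,360 -87,33,14,73,360; python3 ang.py a2
```

```text
t: 11.35
ee_pos: [0.5551, 0.0514, 0.0729]
eef_rot: [-3.141, 0.001, -0.347]
force: [-0.1, 0.9, 0.1]
gripper_width: 0.004
grip_force: 0.5
now fix [-9.9 33.5] z 0.0729 phi -175.1 F fix [-0.4  0.8] 0.1 j [-0.7   0.65  0.74  1.93 -0.61  0.8  -1.54]
95,33,13,73,180 -> [-0.02 -0.05 -0.01] turn 360.1
90,33,19,73,180 -> [-0.9   0.12 -0.01] turn 355.1
90,33,19,115,180 -> [-0.9   0.12 -4.21] turn 355.1
-87,33,14,115,360 -> [ 2.78  6.5  -4.21] turn 358.1
-87,33,14,73,360 -> [ 2.78  6.5  -0.01] turn 358.1
top 15 theta -84.7 ctr [ -2.1 -19.7] z [76.4 78.4 81.3]
scene 40 theta -83.8 ctr [ -4.1 -25.6] z [75.3 79.8 81. ]
```

```bash
python3 -m creep '[[[0,-0.9,0.1,0,0,0,0],[0,-0.9,0.1,-2,0,0,0],[0,-0.9,0.1,-4.2,0,0,-5],[0,-0.9,0.1,-4.4,0,0,-13],[0,-0.5,1,-4.4,0,0,-21],[0,0,2,-4.4,0,0,-29],[0,0.5,3,-4.4,0,0,-37],[0,1,4,-4.4,0,0,-45],[0,1.5,5,-4.4,0,0,-53],[0,2,6,-4.4,0,0,-61],[0,2.6,6.5,-4.4,0,0,-69],[0,2.6,6.5,-4.4,0,0,-77],[0,2.6,6.5,-4.4,0,0,-85],[0,2.6,6.5,-4.4,0,0,-93],[0,2.6,6.5,-4.4,0,0,-101],[0,2.6,6.5,-4.4,0,0,-109],[0,2.6,6.5,-4.4,0,0,-117],[0,2.6,6.5,-4.4,0,0,-125],[0,2.6,6.5,-4.4,0,0,-133],[0,2.6,6.5,-4.4,0,0,-141]]]'; python3 calc.py -87,33,14,115,180
```

```text
t: 13.45
ee_pos: [0.5566, -0.0197, 0.1171]
eef_rot: [3.141, 0.001, 2.118]
force: [-0.5, -0.2, 0.0]
gripper_width: 0.006
grip_force: 0.0
now fix [  9.9 -34.8] z 0.1171 phi 43.6 F fix [-0.5 -0.4] 0.0 j [-0.18  0.46  0.21  1.9  -0.13  0.79  0.65]
-87,33,14,115,180 -> [-0.09  0.24  0.21] turn -40.6
```

```bash
python3 -m creep '[[[0,0,0,0,0,0,-8],[0,0,0,0,0,0,-16],[0,0,0,0,0,0,-24],[0,0,0,0,0,0,-32],[0,0,0,0,0,0,-40],[0,0,0,0,0,0,-41.5],[0,0,0,0,0,0,-41.5],[0,0,0,0,0,0,-41.5]]]'; python3 calc.py -88,33,15.5,115,180 -88,33,15.5,72,180; python3 ang.py a3
```

```text
t: 14.25
ee_pos: [0.557, -0.0195, 0.1169]
eef_rot: [3.142, 0.0, 2.832]
force: [0.1, -0.1, 0.8]
gripper_width: 0.003
grip_force: 0.0
now fix [ 10.3 -34.5] z 0.1169 phi 2.7 F fix [ 0.1 -0.1] 0.8 j [-0.04  0.45  0.04  1.9  -0.02  0.79  1.27]
-88,33,15.5,115,180 -> [-0.4   0.12  0.19] turn -0.7
-88,33,15.5,72,180 -> [-0.4   0.12  4.49] turn -0.7
scene 77 theta -83.6 ctr [-1.9 -4.1] z [74.8 79.  81.6]
```

```bash
python3 -m creep '[[[0,-0.4,0.1,0,0,0,-0.5],[0,-0.4,0.1,0,0,0,-0.5],[0,-0.4,0.1,2.3,0,0,-0.5],[0,-0.4,0.1,4.6,0,0,-0.5],[0,-0.4,0.1,4.6,0,0,-0.5],[0,-0.4,0.1,4.6,0,0,-0.5]]]'; python3 calc.py {-86,-78,-70,-62,-54,-46,-38,-30,-22,-14,-6,0,8,16}",33,13,71,180"
```

```text
t: 14.95
ee_pos: [0.5611, -0.0196, 0.0706]
eef_rot: [-3.141, -0.001, 2.843]
force: [-0.2, 0.5, 0.1]
gripper_width: 0.004
grip_force: 0.0
now fix [ 14.2 -33.6] z 0.0706 phi 2.1 F fix [-0.4  0.5] 0.1 j [-0.04  0.53  0.03  1.91 -0.03  0.7   1.28]
-86,33,13,71,180 -> [ 0.36 -0.04 -0.04] turn 1.9
-78,33,13,71,180 -> [ 0.83 -0.17 -0.04] turn 9.9
-70,33,13,71,180 -> [ 1.32 -0.24 -0.04] turn 17.9
-62,33,13,71,180 -> [ 1.82 -0.23 -0.04] turn 25.9
-54,33,13,71,180 -> [ 2.31 -0.16 -0.04] turn 33.9
-46,33,13,71,180 -> [ 2.78 -0.02 -0.04] turn 41.9
-38,33,13,71,180 -> [ 3.23  0.18 -0.04] turn 49.9
-30,33,13,71,180 -> [ 3.65  0.45 -0.04] turn 57.9
-22,33,13,71,180 -> [ 4.03  0.77 -0.04] turn 65.9
-14,33,13,71,180 -> [ 4.36  1.14 -0.04] turn 73.9
-6,33,13,71,180 -> [ 4.63  1.55 -0.04] turn 81.9
0,33,13,71,180 -> [ 4.8   1.88 -0.04] turn 87.9
8,33,13,71,180 -> [ 4.96  2.35 -0.04] turn 95.9
16,33,13,71,180 -> [ 5.06  2.83 -0.04] turn 103.9
```

```bash
python3 -m creep '[[[0,0.35,-0.05,0,0,0,2],[0,0.85,-0.15,0,0,0,10],[0,1.3,-0.25,0,0,0,18],[0,1.8,-0.25,0,0,0,26],[0,2.3,-0.15,0,0,0,34],[0,2.8,0,0,0,0,42],[0,3.25,0.2,0,0,0,50],[0,3.65,0.45,0,0,0,58],[0,4.05,0.75,0,0,0,66],[0,4.35,1.15,0,0,0,74],[0,4.65,1.55,0,0,0,82],[0,4.8,1.9,0,0,0,88],[0,4.95,2.35,0,0,0,96],[0,5.05,2.85,0,0,0,104],[0,5.05,2.85,0,0,0,104]]]'; python3 calc.py {16,24,32,40,48,56,64,72,80,88,95}",33,13,71,-180"
```

```text
t: 16.45
ee_pos: [0.5218, 0.0231, 0.0717]
eef_rot: [3.141, -0.001, 1.028]
force: [-0.4, 0.4, -0.1]
gripper_width: 0.002
grip_force: 0.4
now fix [-34.8  -2.5] z 0.0717 phi -253.9 F fix [-0.5  0.2] -0.1 j [-0.49  0.52  0.49  2.02 -0.38  0.69 -0.3 ]
16,33,13,71,-180 -> [-0.1  -0.02  0.07] turn -0.1
24,33,13,71,-180 -> [ 0.37 -0.17  0.07] turn 7.9
32,33,13,71,-180 -> [ 0.86 -0.26  0.07] turn 15.9
40,33,13,71,-180 -> [ 1.35 -0.27  0.07] turn 23.9
48,33,13,71,-180 -> [ 1.84 -0.22  0.07] turn 31.9
56,33,13,71,-180 -> [ 2.32 -0.09  0.07] turn 39.9
64,33,13,71,-180 -> [2.78 0.1  0.07] turn 47.9
72,33,13,71,-180 -> [3.21 0.35 0.07] turn 55.9
80,33,13,71,-180 -> [3.59 0.65 0.07] turn 63.9
88,33,13,71,-180 -> [3.94 1.01 0.07] turn 71.9
95,33,13,71,-180 -> [4.19 1.36 0.07] turn 78.9
```

```bash
python3 -m creep '[[[0,0.35,-0.15,0,0,0,8],[0,0.85,-0.25,0,0,0,16],[0,1.35,-0.25,0,0,0,24],[0,1.85,-0.2,0,0,0,32],[0,1.85,-0.2,0,0,0,32]]]'; python3 calc.py {48,56,64,72,80}",33,13,71,-180"
```

```text
t: 16.95
ee_pos: [0.5297, 0.0401, 0.0712]
eef_rot: [-3.141, -0.001, 0.473]
force: [-1.0, -0.5, -0.6]
gripper_width: 0.007
grip_force: 0.1
now fix [-31.5  16. ] z 0.0712 phi -222.1 F fix [-0.9 -0.7] -0.6 j [-0.62  0.57  0.62  2.   -0.5   0.73 -0.79]
48,33,13,71,-180 -> [-0.02 -0.    0.02] turn 0.1
56,33,13,71,-180 -> [ 0.45 -0.15  0.02] turn 8.1
64,33,13,71,-180 -> [ 0.94 -0.23  0.02] turn 16.1
72,33,13,71,-180 -> [ 1.43 -0.25  0.02] turn 24.1
80,33,13,71,-180 -> [ 1.92 -0.19  0.02] turn 32.1
```

```bash
python3 -m creep '[[[0,0.45,-0.15,0,0,0,8],[0,0.95,-0.25,0,0,0,16],[0,0.95,-0.25,0,0,0,16]]]'; python3 -m creep '[[[0,0.5,-0.15,0,0,0,8],[0,1,-0.2,0,0,0,16],[0,1,-0.2,0,0,0,16]]]'; python3 calc.py {80,88,95,100}",33,13,71,-180"; python3 ang.py a4
```

```text
t: 17.25
ee_pos: [0.5366, 0.0462, 0.0709]
eef_rot: [-3.141, 0.0, 0.195]
force: [-2.1, 0.7, -0.1]
gripper_width: -0.0
grip_force: 0.6
t: 17.55
ee_pos: [0.5452, 0.0504, 0.0706]
eef_rot: [-3.141, 0.002, -0.083]
force: [-3.0, 2.1, 2.3]
gripper_width: 0.004
grip_force: 1.9
now fix [-19.2  29.9] z 0.0706 phi -190.3 F fix [-3.4  1.3] 2.3 j [-0.72  0.64  0.76  1.96 -0.62  0.79 -1.26]
80,33,13,71,-180 -> [ 0.07 -0.02 -0.04] turn 0.3
88,33,13,71,-180 -> [ 0.55 -0.17 -0.04] turn 8.3
95,33,13,71,-180 -> [ 0.97 -0.24 -0.04] turn 15.3
100,33,13,71,-180 -> [ 1.28 -0.26 -0.04] turn 20.3
top 21 theta 78.5 ctr [  5.2 -21. ] z [75.6 77.3 79.9]
scene 62 theta 77.1 ctr [  2.8 -17. ] z [71.4 74.4 77.9]
```

```bash
python3 -m creep '[[[0,0.3,-0.05,0,0,0,4],[0,0.55,-0.15,0,0,0,8],[0,0.55,-0.15,0,0,0,8]]]'; python3 calc.py 88,33,13,71,-180;python3 -m creep '[[[0,0.2,-0.05,0,0,0,3.5],[0,0.45,-0.1,0,0,0,7],[0,0.45,-0.1,0,0,0,7]]]'; python3 calc.py {95,100,105}",33,13,71,-180"; python3 ang.py a5; python3 -c "
from h import *;s=sense();print(s['ft_torque'],s['force'])"
```

```text
t: 17.95
ee_pos: [0.5501, 0.0517, 0.0704]
eef_rot: [-3.141, 0.003, -0.223]
force: [-5.7, 4.2, 2.9]
gripper_width: 0.004
grip_force: 3.2
now fix [-14.9  32.5] z 0.0704 phi -182.2 F fix [-6.6  2.6] 2.9 j [-0.74  0.66  0.79  1.95 -0.65  0.81 -1.38]
88,33,13,71,-180 -> [ 0.07  0.   -0.06] turn 0.2
t: 18.25
ee_pos: [0.5542, 0.0524, 0.0703]
eef_rot: [-3.14, 0.005, -0.345]
force: [-6.8, 4.5, 4.7]
gripper_width: 0.003
grip_force: 4.1
now fix [-11.   34.2] z 0.0703 phi -175.2 F fix [-7.7  2.5] 4.7 j [-0.75  0.68  0.81  1.94 -0.68  0.83 -1.48]
95,33,13,71,-180 -> [ 0.09  0.01 -0.07] turn 0.2
100,33,13,71,-180 -> [ 0.39 -0.09 -0.07] turn 5.2
105,33,13,71,-180 -> [ 0.69 -0.16 -0.07] turn 10.2
top 14 theta -87.1 ctr [ -0.9 -19.7] z [74.9 77.1 78.9]
scene 43 theta -87.6 ctr [ -2.3 -24.7] z [71.2 75.6 78.9]
[0.92147437 1.62405682 0.0160083 ] [-6.34958843  5.1840663   3.36144008]
```

The wing is now at θ≈93° (n≈11.0) with 7–8 N on it, but the contact radius is uncertain. I'll reseat so that only a finger corner touches at about 25 mm, then test with 6 N.

```bash
python3 calc.py 93,41.6,22,71,-192 93,41.6,17.5,71,-192;python3 -m creep '[[[0,-0.8,0,0,0,0,0],[0,-0.8,0,0,0,0,-7],[0,-0.8,-0.5,0,0,0,-14],[0,-0.8,-0.8,0,0,0,-14],[0,-0.8,-0.8,0,0,0,-14]]]'; python3 calc.py {93,41.6,22,93,41.6,18,93,41.6,16,93,41.6,14}",71,-192" 93,41.6,22,71,-192 93,41.6,17,71,-192 93,41.6,15,71,-192 93,41.6,13,71,-192 2>/dev/null; python3 ang.py a6
```

```text
now fix [-11.   34.2] z 0.0703 phi -175.3 F fix [-7.5  3.4] 3.4 j [-0.75  0.68  0.81  1.94 -0.68  0.82 -1.48]
93,41.6,22,71,-192 -> [-0.94 -0.78 -0.07] turn -13.7
93,41.6,17.5,71,-192 -> [-0.49 -0.79 -0.07] turn -13.7
t: 18.85
ee_pos: [0.5522, 0.0612, 0.0711]
eef_rot: [-3.141, -0.002, -0.107]
force: [-0.2, 0.0, -0.3]
gripper_width: 0.006
grip_force: 0.0
now fix [-15.2  42.2] z 0.0711 phi -188.9 F fix [-0.2 -0. ] -0.3 j [-0.74  0.65  0.76  1.94 -0.63  0.8  -1.3 ]
top 8 theta -87.2 ctr [-0.6  3.4] z [69.3 71.3 72.1]
scene 77 theta -87.1 ctr [-0.4 10. ] z [71.9 76.  80.2]
```

```bash
for i in 1; do python3 -m creep '[[[0,0.1,0,0,0,0,0],[0,0.15,0,0,0,0,0],[0,0.15,0,0,0,0,0]]]'; python3 calc.py; python3 -m creep '[[[0,0.1,0,0,0,0,0],[0,0.1,0,0,0,0,0]]]'; python3 calc.py;python3 -m creep '[[[0,0.1,0,0,0,0,0],[0,0.1,0,0,0,0,0]]]'; python3 calc.py; done; python3 ang.py a7
```

```text
t: 19.25
ee_pos: [0.553, 0.0606, 0.0706]
eef_rot: [3.141, 0.0, -0.107]
force: [0.2, -0.7, 0.1]
gripper_width: 0.004
grip_force: 0.0
now fix [-14.3  41.8] z 0.0706 phi -188.9 F fix [ 0.4 -0.6] 0.1 j [-0.73  0.66  0.76  1.94 -0.63  0.8  -1.3 ]
t: 19.45
ee_pos: [0.5534, 0.0606, 0.0705]
eef_rot: [3.141, 0.001, -0.107]
force: [-2.0, -1.2, 1.0]
gripper_width: 0.008
grip_force: 0.9
now fix [-13.9  41.9] z 0.0705 phi -188.9 F fix [-1.6 -1.7] 1.0 j [-0.73  0.66  0.76  1.94 -0.63  0.8  -1.3 ]
t: 19.65
ee_pos: [0.5537, 0.0606, 0.0704]
eef_rot: [-3.141, 0.003, -0.107]
force: [-5.3, 0.4, 2.6]
gripper_width: 0.007
grip_force: 2.5
now fix [-13.6  42. ] z 0.0704 phi -188.9 F fix [-5.3 -1. ] 2.6 j [-0.73  0.66  0.76  1.93 -0.63  0.8  -1.3 ]
top 8 theta -87.2 ctr [-0.1  0.4] z [69.9 70.4 72.3]
scene 77 theta -87.2 ctr [-1.2 -5.9] z [71.9 75.6 78.1]
```

```bash
python3 -m creep '[[[0,0.07,0,0,0,0,0],[0,0.07,0,0,0,0,0]]]'; python3 calc.py;python3 -m creep '[[[0,0.07,0,0,0,0,0],[0,0.07,0,0,0,0,0]]]'; python3 calc.py;python3 -m creep '[[[0,0.07,0,0,0,0,0],[0,0.07,0,0,0,0,0]]]'; python3 calc.py; python3 ang.py a8
```

```text
t: 19.95
ee_pos: [0.5538, 0.0606, 0.0703]
eef_rot: [-3.141, 0.004, -0.107]
force: [-6.2, 0.6, 4.7]
gripper_width: 0.007
grip_force: 3.3
now fix [-13.5  42. ] z 0.0703 phi -188.9 F fix [-6.2 -1.1] 4.7 j [-0.73  0.66  0.76  1.93 -0.63  0.8  -1.3 ]
t: 20.15
ee_pos: [0.5539, 0.0606, 0.0703]
eef_rot: [-3.141, 0.005, -0.107]
force: [-8.1, 0.8, 6.5]
gripper_width: 0.003
grip_force: 4.1
now fix [-13.4  42. ] z 0.0703 phi -188.9 F fix [-8.  -1.3] 6.5 j [-0.73  0.66  0.76  1.93 -0.63  0.81 -1.3 ]
t: 20.35
ee_pos: [0.5541, 0.0606, 0.0702]
eef_rot: [-3.141, 0.006, -0.107]
force: [-9.7, 0.7, 7.7]
gripper_width: 0.007
grip_force: 4.7
now fix [-13.2  42.1] z 0.0702 phi -188.9 F fix [-9.6 -1.9] 7.7 j [-0.73  0.66  0.76  1.93 -0.63  0.81 -1.3 ]
top 8 theta -86.5 ctr [-0.6  3.9] z [70.2 71.6 73.5]
scene 80 theta -86.9 ctr [-1.  -3.7] z [71.6 76.4 78.8]
```

The nut doesn't give to 9.6 N at about 25 mm, so it is tight. I'll lift off and set the finger in front of the tab.

```bash
python3 -m creep '[[[0,-0.8,0,0,0,0,0],[0,-1,0,0,0,0,0],[0,-1,0,-2.5,0,0,0],[0,-1,0,-5,0,0,0],[0,-1,0,-5,0,0,0],[0,-1,0,-5,0,0,0]]]'; python3 calc.py 0,57,0,120,-90
```

```text
t: 21.05
ee_pos: [0.5481, 0.0618, 0.1213]
eef_rot: [-3.141, -0.002, -0.106]
force: [0.8, 0.1, -0.0]
gripper_width: 0.004
grip_force: 0.0
now fix [-19.4  41.7] z 0.1213 phi -188.9 F fix [0.7 0.3] -0.0 j [-0.8   0.58  0.83  1.93 -0.55  0.87 -1.35]
0,57,0,120,-90 -> [-4.37  3.54  0.13] turn 8.9
```

```bash
python3 -m creep '[[[0,-2.2,1.8,0,0,0,4],[0,-4.35,3.55,0,0,0,9],[0,-4.35,3.55,0,0,0,9],[0,-4.35,3.55,0,0,0,9],[0,-4.35,3.55,0,0,0,9]]]'; python3 calc.py 0,57,0,66,-90; python3 ang.py a9; python3 - <<'E'
from h import *
p,d=read_camera("scene");u,v=proj("scene",[.48,.037,.05])[0].astype(int)
m=mask(p,(0,150,90),(8,255,255),(u-30,v-30,u+30,v+30));g=grid(m);X=depthpts("scene",g,d)
a=np.radians(-15.);RF=np.array([[np.cos(a),-np.sin(a)],[np.sin(a),np.cos(a)]])
F=np.c_[(X[:,:2]-[.556,.0165])@RF,X[:,2]]*1000;print(len(g),np.percentile(F,[5,25,50,75,95],axis=0).round(1))
E
```

```text
t: 21.55
ee_pos: [0.5007, 0.0313, 0.1204]
eef_rot: [-3.142, -0.0, -0.262]
force: [-0.6, 0.4, 0.7]
gripper_width: 0.014
grip_force: 0.0
now fix [-57.2   0. ] z 0.1204 phi -180.0 F fix [-0.7  0.2] 0.7 j [-0.83  0.52  0.9   2.05 -0.55  0.83 -1.44]
0,57,0,66,-90 -> [0.02 0.   5.44] turn -0.0
scene 68 theta -87.8 ctr [-1.5 -9.1] z [70.5 74.3 77.9]
98 [[-81.9 -17.7  52.3]
 [-81.  -13.5  57.2]
 [-80.   -3.4  64. ]
 [-77.8   6.3  68.5]
 [-74.2  14.   70.7]]
```

View pics/a9.png

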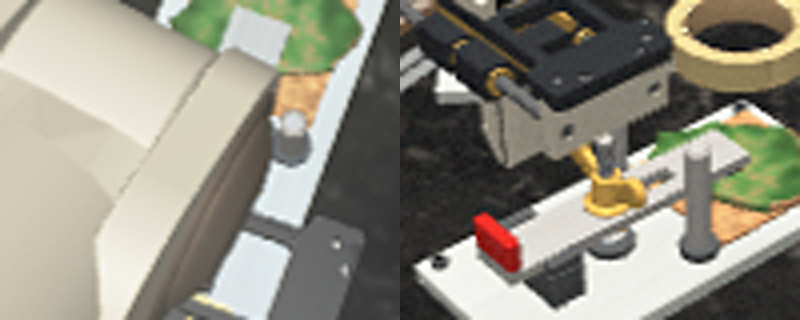

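The tab is still fully forward at (497,243) in the right view, with free space ahead of it under the fingers. I'll lower and tug.

```bash
python3 -m creep '[[[0,0,0,2.7,0,0,0],[0,0,0,5.4,0,0,0],[0,0,0,5.4,0,0,0],[0,-0.3,0,5.4,0,0,0],[0,-0.5,0,5.4,0,0,0],[0,-0.6,0,5.4,0,0,0],[0,-0.6,0,5.4,0,0,0]]]'; python3 calc.py; python3 -m creep '[[[0,-0.1,0,0,0,0,0],[0,-0.15,0,0,0,0,0],[0,-0.15,0,0,0,0,0]]]'; python3 calc.py; python3 -m creep '[[[0,-0.1,0,0,0,0,0],[0,-0.1,0,0,0,0,0]]]'; python3 calc.py
```

```text
t: 22.4
ee_pos: [0.4971, 0.0316, 0.0684]
eef_rot: [-3.141, -0.006, -0.264]
force: [5.2, -2.4, -3.9]
gripper_width: 0.007
grip_force: 2.8
now fix [-60.8  -0.6] z 0.0684 phi -179.9 F fix [ 5.6 -0.9] -3.9 j [-0.77  0.59  0.81  2.09 -0.65  0.73 -1.37]
t: 22.7
ee_pos: [0.4971, 0.0317, 0.0687]
eef_rot: [-3.141, -0.009, -0.264]
force: [7.9, -3.4, -6.6]
gripper_width: 0.004
grip_force: 4.3
now fix [-60.8  -0.6] z 0.0687 phi -179.9 F fix [ 8.5 -1.2] -6.6 j [-0.77  0.59  0.81  2.09 -0.65  0.72 -1.37]
t: 22.9
ee_pos: [0.4971, 0.0317, 0.0689]
eef_rot: [-3.141, -0.011, -0.264]
force: [10.5, -3.4, -8.2]
gripper_width: 0.001
grip_force: 5.3
now fix [-60.8  -0.6] z 0.0689 phi -179.9 F fix [11.  -0.6] -8.2 j [-0.77  0.59  0.81  2.09 -0.65  0.72 -1.37]
```

It holds at 11 N with no movement. I'll release, lift clear and do a final check.

```bash
python3 -m creep '[[[0,0.4,0,0,0,0,0],[0,0.9,0,0,0,0,0],[0,0.9,0,0,0,0,0],[0,0.9,0,-3,0,0,0],[0,0.9,0,-7,0,0,0],[0,0.9,0,-11,0,0,0],[0,-3,0,-15,0,0,0],[0,-7,4,-17,0,0,0],[0,-10,9,-17,0,0,0],[0,-10,14,-17,0,0,0],[0,-10,18,-17,0,0,0],[0,-10,18,-17,0,0,0],[0,-10,18,-17,0,0,0],[0,-10,18,-17,0,0,0]]]'; python3 ang.py b1; python3 - <<'E'
from h import *
p,_=read_camera("top");q=cv2.imread("pics/top0.png")[:,:,::-1].copy()
for im in(q,p):
    g=grid(mask(im,(35,70,40),(85,255,255),(255,170,315,225)));print(len(g),g.min(0),g.max(0),g[:,0].max())
cv2.imwrite("pics/b2.png",np.hstack([cv2.resize(x[160:300,200:340],(400,400)) for x in(q,p)])[:,:,::-1])
E
```

```text
t: 24.3
ee_pos: [0.3481, -0.1146, 0.2366]
eef_rot: [-3.14, 0.0, -0.265]
force: [-0.5, 0.8, -0.7]
gripper_width: 0.007
grip_force: 0.0
top 52 theta -87.5 ctr [-0.4  1.8] z [75.4 77.4 79.5]
962 [260 179] [306 212] 306
772 [260 179] [306 212] 306
```

View pics/b2.png

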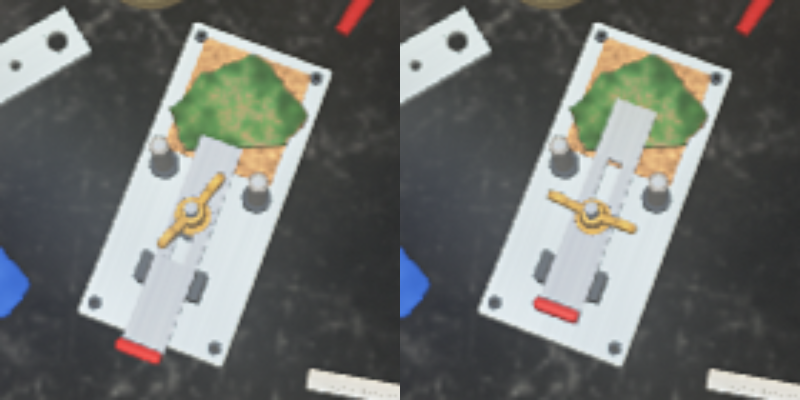

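The right half shows the strap fully forward over the sherd at (630,110) and the wings turned across the strap at (592,212). The sherd outline is the same as before, and the drill plate and calliper are where they were. Handing in.

```bash
python3 -c "
from workcell import *
print(hand_in())"
```

```text
the job is handed in; nothing more can be done
None
```

The sherd is clamped and the job is handed in: the strap is fully forward, the nut held against 9.6 N about 25 mm out, the tab did not move under an 11 N tug (firmer than the light one asked for), the sherd's outline in the top camera is unchanged, and the arm finished clear after about 24 s of the 64 s.

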